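# Rock a tube to its angle on the rest stud and hold it for tacking

### The job

Slide the carriage with the brass stud all the way home against its red end stop. Then pick up the square tube with the angle finder on it, rest its yellow band on the domed top of the stud and rock the tube there until the swinging black pointer settles on the red mark. Finish holding it like that for the tack weld: tube in the gripper, pressed lightly on the stud, pointer on the mark, nothing let go; leave the other things on the table alone.

Things in the scene. Friction and masses are not known exactly. Their poses are not given: they have to be found in the camera images.
- slide_base: Fixed fit-up slide: dark steel base plate 90 x 240 x 10 mm with two ways on it. Origin: centre of its underside; its long axis is y. The red end stop (84 x 20 mm, top 40 mm above the table) stands at its +y end. Its yaw is between -0.05 and 0.25 rad. It carries the carriage and its stud.
- carriage (a joint): Slide of the aluminium carriage (84 x 60 mm, top 30 mm above the table) on the base, in m: 0 at the -y end, growing towards the base's +y, 0.130 against the red stop. Friction about 4 N, stays where it is left. It is moved by its stud: grip the stud or push it.
- stud_top (a point): Crest of the brass rest stud that stands fixed and upright on the carriage: round post 30 mm in diameter with a hemispherical top, crest 80 mm above the table; at its foot a washer, 36 mm wide, reaches 34 mm above the table. The axes are those of the base.
- tube: Loose square aluminium tube, 25 x 25 x 300 mm, lying on the table along its own y (-150 to +150 mm), about 0.25 kg with the angle finder clamped on its top at y = -92 mm. Origin: centre of its underside, z up. The round black angle finder: 96 mm in diameter, 16 mm thick, centre 81 mm and top 129 mm above the tube's underside, white face looking to the tube's -x (to the robot at yaw 0).
- band (a point): Middle of the yellow band (30 mm long) on the tube's underside, at y = -15 mm in the tube's frame: the place that rests on the stud.
- grip_end (a point): Point on the tube's centre line at y = +75 mm in its frame, 12.5 mm above the underside: a good place to grip, across the 25 mm width (free from y = 0 to +130 mm), 90 mm from the band.
- pointer (a joint): Angle of the black pendulum pointer on the dial, rad: 0 with the tube level (at the thick tick), positive with its upper tip nearer the tube's +y end (left, seen from the robot). It always comes to stand upright, settling in about a second: lowering the dial end (-y) of the tube and raising the other by an angle adds that angle. It cannot be touched.
- mark (a joint): Angle of the red mark on the same dial with the same zero and sense, in rad: between 0.14 and 0.32. It does not move during the job and cannot be touched.
- pointer_tip (a point): Near the upper tip of the pointer, 42 mm from the dial centre; z along the pointer, upwards.
- mark_tip (a point): Outer end of the red mark, 44 mm from the dial centre; z along the mark, outwards.
- mug: Blue mug, 80 mm across and 92 mm high; origin at the centre of its underside. Bystander.
- flux_tin: Round green tin with a pale lid, 75 mm across, 48 mm high. Bystander.
- bin_red: Open red bin, 150 x 104 x 70 mm. Bystander.
- bin_blue: Small open blue bin, 100 x 69 x 51 mm. Bystander.
- tube_block: Pale block with a bore, 60 x 60 x 50 mm. Bystander.
- magnet_0: Red arrow-shaped welding magnet, 50 x 100 x 16 mm. Bystander.

How it is judged:
By the outcome, as a careful person would: the job done as asked, in the order asked, and still so for the second after the job is handed in, while the arm keeps its last pose, push and grip.
It also fails if it takes over 48 s, if anything falls off the work surface, if the arm or the gripper's body presses on something with over 40 N, if the wrist force passes 120 N, or if a joint passes its speed limit or range.

### The arm

A 7-joint arm with a two-finger parallel gripper is mounted at the origin on a cart in front of the work surface, level with it; the furniture and walls round the work are solid. World frame = base frame: x ahead of the robot, y to its left, z up, the work surface at z = 0. Lengths are in m, angles in rad, forces in N, time in s.
With the tool pointing down it reaches from about 0.4 to 0.9 m from the base axis. Payload 5.6 kg.
Tool frame: the origin (TCP) lies at the very end of the fingers, on their centre line; the grasp point (between the pads) lies 19 mm behind it; z points along the fingers, y is the direction in which the jaws open and shut (so a half turn about z gives the same grasp; the last joint's range is limited). The gripper opens to 92 mm and grips with 3 to 60 N. Pads are 20 mm wide; open, the fingers measure 128 mm over their backs; the gripper's body (75 mm by 189 mm) begins 69 mm behind the grasp point.
Start: joints at [-1.352, 0.468, -0.012, 1.603, 0.006, 1.071, -0.056], TCP at [0.168, 0.628, 0.215] pointing down, gripper open.
Joint ranges: [-2.53, 2.53], [-0.31, 2.02], [-1.57, 1.55], [0.28, 2.44], [-1.29, 4.43], [0.15, 1.84], [-2.92, 2.92]. Speed limits (rad/s): [2.57, 2.57, 3.14, 3.14, 3.14, 3.14, 3.14].

### API

Orientations are given as a rotation vector (axis times angle).
In Python, from cell import * gives the robot as it stands.
- The arm moves only by the tool move_arm, never from a script. Its argument "deltas" is one flat list of numbers, 5 for each row, row after row: the shift along the tool's x, y, z in cm, then the turn about the tool's z in degrees, then the gripper command: -1 is fully open, 1 is shut, values between are in proportion. A call has 1 to 12 rows; each row is the pose to reach, as a shift and turn from the pose commanded when the call began, along the tool's axes at that moment; what a row does not reach only later rows make up. A row lasts 1/12 s, in which the tool goes at most 41.7 mm and 7.16 degrees, less where a joint would pass 70% of its speed; a pose out of reach is approached as far as the arm can. A call with a gripper value outside its range is refused whole. The fingers move at their own pace and stop on an object; the grip force is fixed at half the most. Time passes only in rows, so rows that repeat a pose let the fingers close. It gives the time, the measured TCP pose, the force and the opening at its end, in the units of the state.
- get_state(): the state, without advancing time (a new reading comes with each control period).
- grab_frame(name): name is "scene" or "top" or "wrist"; returns (picture, depth): 384x512x3 uint8, red, green, blue; 384x512 float32, m along the optical axis (not along the pixel's ray), 0 where there is no reading.
- camera_model(name): a dict with "fx", "fy", "cx", "cy" (pixels), "k1" (the pictures are not rectified: a ray, as slopes to the right and down, at radius r is drawn at 1 + k1 r^2 times it, then the intrinsics apply), "R" (3x3) and "t" (3): a world point X has camera coordinates R X + t; the wrist camera has in their place "tool_from_camera" (4x4, takes a point from camera to tool coordinates, whose origin is the TCP and whose axes are the flange's). Camera axes: x right, y down, z forward; pixel columns grow to the right and rows downward; lengths in m; the calibration is good to about 2 mm. A picture is of the moment at which its call begins: read the wrist's pose just before it. camera_model takes no time and is no camera call.
- job_done(): hands the job in, once; it reports no verdict.
The state is a dict: "t": time; "qpos": joint angles; "dq": joint speeds; "joint_torque": joint torques, N m; "tcp_pos": TCP position; "ee_rot": TCP orientation; "ft_force": force on the tool from outside, world axes, zero at the start; "wrist_torque": the same for the moment, N m; "grip_width": finger opening in m.
Only numpy, scipy, OpenCV 4.12 (cv2) and the standard library are available. Lean on these libraries where they do the work, as an engineer would, in place of code of your own. Each camera call takes 0.05 s, during which the arm holds its last target.

## Working session

There is one attempt and no reset: what is moved stays moved. The work goes in short steps, Python scripts to look and compute and a tool call to move; the robot and the scene stay as the last step left them, time stands still between calls to the robot, and variables do not carry over. Pictures are saved under pics/ and viewed, and the job is handed in when it is done.

Besides the shell and the picture viewer there is one more tool, called after "Call:" in YAML: its name, and indented under it one key for each argument. move_arm: Moves the arm, as the interface text tells. Its arguments: {"type":"object","properties":{"deltas":{"type":"array"}},"required":["deltas"]}

```bash
mkdir -p pics; ls; python3 - <<'E'
from cell import *
import cv2,numpy as np,pickle
np.set_printoptions(precision=4,suppress=True)
s=get_state();print(s)
for n in ["scene","top","wrist"]:
    p,d=grab_frame(n);pickle.dump((p,d,camera_model(n),s),open(f"pics/{n}0.pkl","wb"))
    cv2.imwrite(f"pics/{n}0.png",p[:,:,::-1]);print(n,camera_model(n))
E
```

```text
pics
{'t': 0.0, 'qpos': array([-1.352 ,  0.4684, -0.0116,  1.6036,  0.006 ,  1.0714, -0.0563]), 'dq': array([-0.0008,  0.0023,  0.0008,  0.0014, -0.0007,  0.    ,  0.0003]), 'joint_torque': array([ -0.0006, -52.0554,  -0.0132, -24.3752,  -0.0567,   0.0172,
         0.0002]), 'tcp_pos': array([0.1682, 0.6273, 0.2136]), 'ee_rot': array([-0.4102, -3.1146,  0.0027]), 'ft_force': array([-0.4642, -0.6508, -0.2955]), 'wrist_torque': array([ 0.0005, -0.0585,  0.0376]), 'grip_width': 0.09165965578857459}
scene {'fx': 476.35028512783447, 'fy': 476.35028512783447, 'cx': 251.8884701485264, 'cy': 195.0518521816468, 'k1': -0.026709749614613556, 'R': array([[ 0.8886, -0.4587, -0.0059],
       [-0.19  , -0.3562, -0.9149],
       [ 0.4176,  0.8141, -0.4036]]), 't': array([-0.4436,  0.2614,  1.142 ])}
top {'fx': 373.7410604464813, 'fy': 373.7410604464813, 'cx': 252.64121304690875, 'cy': 183.99838285805464, 'k1': -0.107955719613288, 'R': array([[ 0.0292, -0.9993, -0.0235],
       [-0.9957, -0.027 , -0.089 ],
       [ 0.0883,  0.026 , -0.9958]]), 't': array([0.1327, 0.5771, 1.162 ])}
wrist {'fx': 321.85774268495885, 'fy': 321.85774268495885, 'cx': 253.39555305949594, 'cy': 200.08651620517168, 'k1': -0.0825238644730358, 'tool_from_camera': array([[-0.0005, -0.9548, -0.2973,  0.0843],
       [ 1.    , -0.0002, -0.001 ,  0.0009],
       [ 0.0009, -0.2973,  0.9548, -0.1699],
       [ 0.    ,  0.    ,  0.    ,  1.    ]])}
```

View pics/scene0.png

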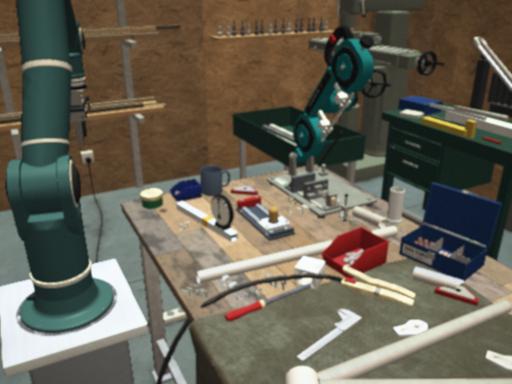

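View pics/top0.png

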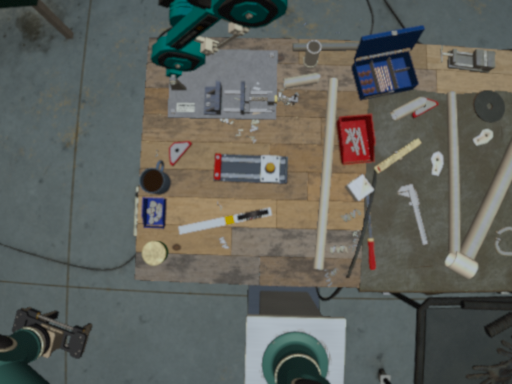

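View pics/wrist0.png

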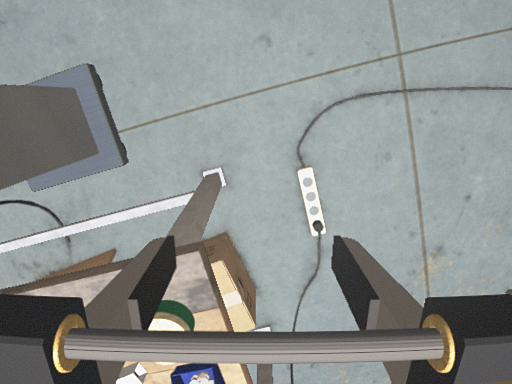

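The scene view shows the slide at about (265,220), with the tube and its dial at (215,215). In the top view, the stud is at about (270,168), the red stop at (218,167), and the tube runs from (180,232) to (270,212) with the yellow band near (232,219). Next I'll measure them in the top view.

```bash
cat > h.py <<'E'
import numpy as np,cv2,pickle
from scipy.spatial.transform import Rotation as Ro
np.set_printoptions(precision=4,suppress=True)
def K(m): return np.array([[m["fx"],0,m["cx"]],[0,m["fy"],m["cy"]],[0,0,1]])
def D(m): return np.array([m["k1"],0,0,0,0.])
def Rt(m,s=None):
    if "R" in m: return np.array(m["R"]),np.array(m["t"])
    T=np.eye(4);T[:3,:3]=Ro.from_rotvec(s["ee_rot"]).as_matrix();T[:3,3]=s["tcp_pos"]
    W=np.linalg.inv(T@m["tool_from_camera"]);return W[:3,:3],W[:3,3]
def rays(uv,m,s=None):
    n=cv2.undistortPoints(np.array(uv,float).reshape(-1,1,2),K(m),D(m)).reshape(-1,2)
    R,t=Rt(m,s);d=np.c_[n,np.ones(len(n))]@R;return -R.T@t,d
def plane(uv,m,z,s=None):
    c,d=rays(uv,m,s);return c+d*((z-c[2])/d[:,2])[:,None]
def deproj(uv,dep,m,s=None):
    c,d=rays(uv,m,s);return c+d*np.array(dep)[:,None]
def proj(X,m,s=None):
    R,t=Rt(m,s);return cv2.projectPoints(np.array(X,float).reshape(-1,3),cv2.Rodrigues(R)[0],t,K(m),D(m))[0].reshape(-1,2)
def load(n): return pickle.load(open(f"pics/{n}.pkl","rb"))
def shoot(n,name):
    from cell import get_state,grab_frame,camera_model
    s=get_state();p,d=grab_frame(n);m=camera_model(n)
    pickle.dump((p,d,m,s),open(f"pics/{name}.pkl","wb"));return p,d,m,s
def crop(p,x0,x1,y0,y1,k,name):
    cv2.imwrite(f"pics/{name}.png",cv2.resize(p[y0:y1,x0:x1,::-1],None,fx=k,fy=k,interpolation=cv2.INTER_CUBIC))
E
python3 - <<'E'
from h import *
p,d,m,s=load("top0")
crop(p,130,300,140,270,4.6,"topc")
print("topcam",-m["R"].T@m["t"])
q,_,ms,_=load("scene0");print("scenecam",-ms["R"].T@ms["t"])
crop(q,120,300,160,250,4.4,"scenec")
h=cv2.cvtColor(p,cv2.COLOR_RGB2HSV)
def comp(mask,x0,x1,y0,y1,z,n):
    mk=np.zeros_like(mask);mk[y0:y1,x0:x1]=mask[y0:y1,x0:x1]
    c,_=cv2.findContours(mk,cv2.RETR_EXTERNAL,cv2.CHAIN_APPROX_NONE)
    for k in c:
        if cv2.contourArea(k)>10:
            r=cv2.minAreaRect(k);b=cv2.boxPoints(r);print(n,cv2.contourArea(k),r[0],r[1],r[2],plane([r[0]],m,z)[0], plane(b,m,z)[:,:2].tolist())
red=((h[...,0]<8)|(h[...,0]>172))&(h[...,1]>150)&(h[...,2]>90)
comp(red.astype(np.uint8),205,235,145,190,.04,"stop")
yel=(h[...,0]>14)&(h[...,0]<32)&(h[...,1]>140)&(h[...,2]>110)
comp(yel.astype(np.uint8),255,285,155,182,.07,"stud")
comp(yel.astype(np.uint8),215,250,205,230,.025,"band")
wh=(h[...,1]<40)&(h[...,2]>190)
comp(wh.astype(np.uint8),170,275,200,240,.025,"tube")
for u in [(250,160),(250,175),(235,160),(262,168),(270,168),(276,168),(285,160),(285,178),(200,228),(245,216),(262,212),(255,214)]:
    print(u,d[u[1],u[0]],p[u[1],u[0]],deproj([u],[d[u[1],u[0]]],m)[0])
E
```

```text
topcam [0.4682 0.118  1.2116]
scenecam [-0.0331 -1.0401  0.6974]
stop 91.5 (217.0, 166.0) (26.0, 6.0) 90.0 [0.6263 0.2633 0.04  ] [[0.6678178593532805, 0.2745462038243341], [0.6682659886451346, 0.25535777268623944], [0.5851156052594498, 0.25220653833875667], [0.5846111022767838, 0.2712587000384633]]
stud 35.0 (269.5, 167.0) (6.0, 7.0) 90.0 [0.6233 0.0974 0.07  ] [[0.6323404273222825, 0.10843896019395144], [0.6329077458856132, 0.08688991683630595], [0.6142891506259132, 0.08644685991192064], [0.6137178981648903, 0.10796136387871882]]
band 55.0 (229.00001525878906, 219.5) (8.731282234191895, 7.518604278564453) 75.96376037597656 [0.4584 0.2206 0.025 ] [[0.46844484748757526, 0.23594409880006195], [0.4749189472198994, 0.21293781763003994], [0.44834896103275257, 0.20533298921532744], [0.44187578952091205, 0.2282958749025356]]
tube 45.5 (201.2647247314453, 225.558837890625) (3.6380343437194824, 37.107948303222656) 75.96376037597656 [0.4364 0.3084 0.025 ] [[0.42574610995662987, 0.36723117108953485], [0.4580403047030788, 0.25302025383299387], [0.4469663627409268, 0.24981713551405582], [0.41465582345778823, 0.3639323928661733]]
(250, 160) 1.2068412 [133 142 151] [0.6517 0.16   0.017 ]
(250, 175) 1.193374 [130 140 151] [0.6019 0.1582 0.026 ]
(235, 160) 1.2079651 [129 140 151] [0.6504 0.2085 0.017 ]
(262, 168) 1.188088 [173 182 190] [0.6246 0.1205 0.0324]
(270, 168) 1.1391915 [151 126  42] [0.6189 0.096  0.0803]
(276, 168) 1.1902666 [162 171 178] [0.6262 0.0759 0.0291]
(285, 160) 1.2002871 [ 96 104 109] [0.654  0.0473 0.0208]
(285, 178) 1.1916231 [ 81  89 101] [0.5955 0.0463 0.0243]
(200, 228) 1.1840897 [173 182 188] [0.4285 0.3123 0.024 ]
(245, 216) 1.0857868 [32 30 30] [0.4707 0.1659 0.1226]
(262, 212) 1.0924085 [32 30 31] [0.4839 0.1168 0.1159]
(255, 214) 1.0831654 [64 60 58] [0.4774 0.137  0.1251]
```

View pics/topc.png

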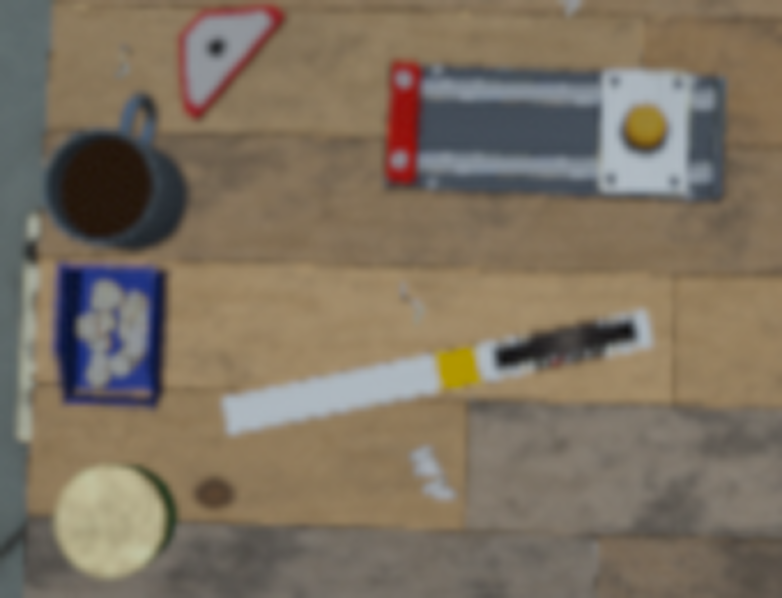

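View pics/scenec.png

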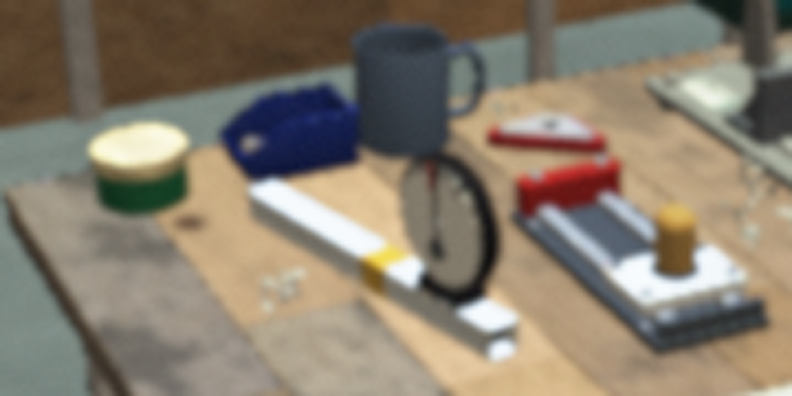

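```bash
python3 - <<'E'
from h import *
p,d,m,s=load("top0")
def w(us,z):
    P=plane([(130+u/4.6-.4,140+v/4.6-.4) for u,v in us],m,z);print(P[:,:2].tolist());return P
def yaw(A,B): v=A-B;print("yaw",np.arctan2(-v[0],v[1]),np.linalg.norm(v))
P=w([(388,185),(721,198)],.01);yaw(*P[:2])
P=w([(420,65),(724,77)],.01);yaw(*P[:2])
P=w([(601,69),(690,73),(688,194),(599,190)],.03);yaw(P[0],P[1]);yaw(P[3],P[2]);print(P.mean(0))
P=w([(391,62),(419,62),(416,182),(388,182)],.04);print(P.mean(0))
P=w([(645,124)],.075)
P=w([(222,399),(229,435),(653,346),(645,310)],.025);yaw((P[0]+P[1])/2,(P[2]+P[3])/2);print(P.mean(0))
P=w([(438,352),(474,347),(482,384),(444,390)],.025);print(P.mean(0))
E
```

```text
[[0.584925045521703, 0.27525081708712873], [0.5820417823093633, 0.040794458539147926]]
yaw -0.012297034279111173 0.23447408656465848
[[0.6710463171448324, 0.25582015678006864], [0.6678907808183614, 0.04042720625547072]]
yaw -0.014649089461467948 0.21541606380490655
[[0.6679540586180687, 0.12724810978246817], [0.666748511585486, 0.06537436298714648], [0.5823013973152597, 0.06488598894535302], [0.5834180827291192, 0.1263321579314857]]
yaw -0.019481518052213636 0.0618854901098743
yaw -0.018171393268444677 0.06145631513022807
[0.6251 0.096  0.03  ]
[[0.6676101097149534, 0.27261567531980346], [0.6680654332456384, 0.2531533080352581], [0.5845939014659858, 0.2520766573985177], [0.584081727408142, 0.27140418478026895]]
[0.6261 0.2623 0.04  ]
[[0.6240221114038939, 0.09658524916452091]]
[[0.4313960221693502, 0.3835063489564271], [0.4067389294251006, 0.37756245747237327], [0.4771301248806594, 0.08625693279799929], [0.5017205135210661, 0.09239490540422413]]
yaw 0.23706336894135036 0.2995873951753814
[0.4542 0.2349 0.025 ]
[[0.4686688987016276, 0.23428453990328785], [0.47286158765187736, 0.20951271728885895], [0.44761077389326653, 0.20316038612407153], [0.44268181766047515, 0.22924545480421848]]
[0.458  0.2191 0.025 ]
```

```bash
cat > go.py <<'E'
import sys
from h import *
from cell import get_state
# usage: x y z yaw (direction angle of tool x axis in world, rad)
s=get_state();R=Ro.from_rotvec(s["ee_rot"]).as_matrix()
x,y,z,a=map(float,sys.argv[1:5])
dl=R.T@(np.array([x,y,z])-s["tcp_pos"])
cur=np.arctan2(R[1,0],R[0,0]);tz=-np.degrees((a-cur+np.pi)%(2*np.pi)-np.pi)
print("t",s["t"],"tcp",s["tcp_pos"],"toolx az",cur,"tool z",R[:,2],"F",s["ft_force"],"w",s["grip_width"])
print("delta cm",dl*100,"turn",tz)
E
python3 go.py 0.6245 0.100 0.22 3.1276
```

```text
t 0.15 tcp [0.1682 0.6274 0.2139] toolx az 2.8797421072482705 tool z [-0.0003 -0.0014 -1.    ] F [-0.1404  0.6311  0.1833] w 0.0917543574770314
delta cm [-57.7296 -39.1292  -0.5534] turn -14.201211173680306
```

Call:
move_arm:
  deltas: [-29,-19.5,-0.5,-7,-0.13,-57.7,-39.1,-0.5,-14.2,-0.13,-57.7,-39.1,-0.5,-14.2,-0.13,-57.7,-39.1,-0.5,-14.2,-0.13,-57.7,-39.1,-0.5,-14.2,-0.13,-57.7,-39.1,-0.5,-14.2,-0.13,-57.7,-39.1,-0.5,-14.2,-0.13,-57.7,-39.1,-0.5,-14.2,-0.13,-57.7,-39.1,-0.5,-14.2,-0.13,-57.7,-39.1,-0.5,-14.2,-0.13,-57.7,-39.1,-0.5,-14.2,-0.13,-57.7,-39.1,-0.5,-14.2,-0.13]

```text
t: 1.15
tcp_pos: [0.4964, 0.248, 0.2183]
ee_rot: [-0.022, -3.142, -0.0]
ft_force: [1.4, 1.0, -0.4]
grip_width: 0.0517
```

```bash
python3 go.py 0.6245 0.096 0.22 3.1276
```

```text
t 1.15 tcp [0.4964 0.248  0.2183] toolx az 3.127626571408975 tool z [-0.      0.0001 -1.    ] F [ 1.4012  1.0051 -0.3915] w 0.051657923409379206
delta cm [-13.0248 -15.0166  -0.1704] turn 0.0015224295899769332
```

Call:
move_arm:
  deltas: [-13,-15,-0.2,0,-0.13,-13,-15,-0.2,0,-0.13,-13,-15,-0.2,0,-0.13,-13,-15,-0.2,0,-0.13,-13,-15,-0.2,0,-0.13,-13,-15,-0.2,0,-0.13,-13,-15,-0.2,0,-0.13,-13,-15,-0.2,0,-0.13]

```text
t: 1.82
tcp_pos: [0.6226, 0.0989, 0.2197]
ee_rot: [-0.021, -3.14, -0.001]
ft_force: [0.3, 0.4, 0.1]
grip_width: 0.0519
```

```bash
python3 - <<'E'
from h import *
p,d,m,s=shoot("wrist","w1"); crop(p,0,512,0,384,1.5,"w1");print(s["tcp_pos"],s["t"])
print(proj([[0.6245,.096,.08],[.6245,.096,.03]],m,s)*1.5)
E
python3 go.py 0.6245 0.096 0.05 3.1276
```

```text
[0.6226 0.0989 0.2197] 1.8167
[[374.9461 285.5242]
 [375.6473 268.0779]]
t 1.8667 tcp [0.6224 0.0997 0.2199] toolx az 3.1296860721194024 tool z [-0.0012  0.0009 -1.    ] F [-0.2272  0.6078  0.7733] w 0.051631772619758945
delta cm [-0.233  -0.3867 16.9879] turn 0.11952312820166024
```

View pics/w1.png

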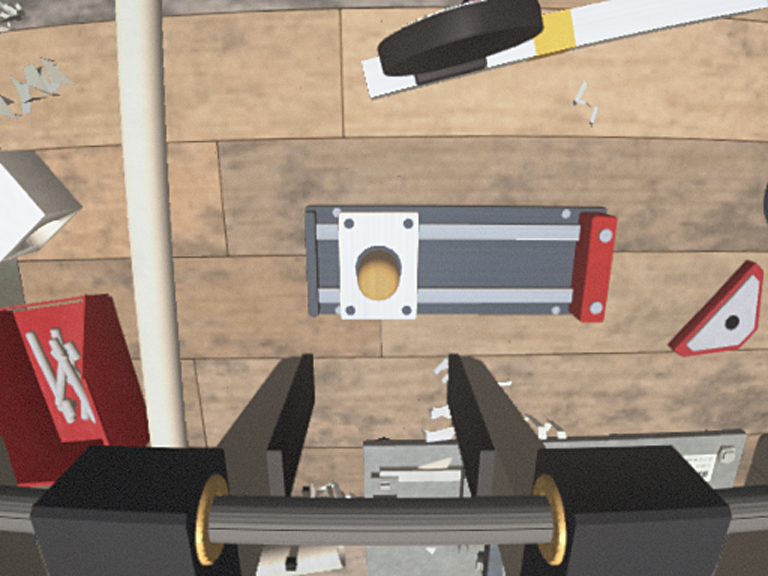

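Call:
move_arm:
  deltas: [-0.2,-0.4,5,0,-0.13,-0.2,-0.4,10,0,-0.13,-0.2,-0.4,10,0,-0.13,-0.2,-0.4,10,0,-0.13,-0.2,-0.4,10,0,-0.13]

```text
t: 2.28
tcp_pos: [0.6244, 0.0957, 0.1199]
ee_rot: [-0.018, -3.14, -0.0]
ft_force: [0.2, 0.6, 0.9]
grip_width: 0.0519
```

```bash
python3 go.py 0.6245 0.096 0.052 3.1276
```

```text
t 2.2833 tcp [0.6244 0.0957 0.1199] toolx az 3.12998020557194 tool z [-0.0017  0.0003 -1.    ] F [0.1751 0.5604 0.8568] w 0.051891852610152125
delta cm [-0.0216  0.0326  6.7947] turn 0.13637573364568217
```

Call:
move_arm:
  deltas: [0,0,3,0,-0.13,0,0,6.8,0,-0.13,0,0,6.8,0,-0.13,0,0,6.8,0,-0.13,0,0.6,6.8,0,-0.13,0,1.2,6.8,0,-0.13,0,2.4,6.8,0,-0.13,0,4.2,6.8,0,-0.13,0,6,6.8,0,-0.13,0,8,6.8,0,-0.13,0,10,6.8,0,-0.13,0,11,6.8,0,-0.13]

```text
t: 3.28
tcp_pos: [0.6285, 0.207, 0.0548]
ee_rot: [0.018, 3.137, 0.002]
ft_force: [1.3, -3.9, 2.1]
grip_width: 0.0521
```

```bash
python3 go.py 0.6263 0.222 0.052 3.1276
```

```text
t 3.2833 tcp [0.6285 0.207  0.0548] toolx az 3.130232873019843 tool z [ 0.0046  0.0013 -1.    ] F [ 1.283  -3.9346  2.1419] w 0.05209865034692922
delta cm [0.2381 1.4947 0.2807] turn 0.15085251203085798
```

Call:
move_arm:
  deltas: [0.1,0.6,0.2,0,-0.13,0.1,1.2,0.2,0,-0.13,0.1,1.8,0.2,0,-0.13,0.1,2.2,0.2,0,-0.13,0.1,2.4,0.2,0,-0.13,0.1,2.5,0.2,0,-0.13,0.1,2.6,0.2,0,-0.13,0.1,2.6,0.2,0,-0.13]

```text
t: 3.95
tcp_pos: [0.6263, 0.2296, 0.0502]
ee_rot: [-0.023, -3.141, 0.0]
ft_force: [0.7, -3.1, 2.4]
grip_width: 0.0519
```

```bash
python3 go.py 0.6263 0.233 0.052 3.1276
```

```text
t 3.95 tcp [0.6263 0.2296 0.0502] toolx az 3.1270944941930057 tool z [-0.0001 -0.0001 -1.    ] F [ 0.7208 -3.1328  2.3949] w 0.05194429900341288
delta cm [ 0.0015  0.3353 -0.1779] turn -0.02896334926013896
```

Call:
move_arm:
  deltas: [0,0.2,0,0,-0.13,0,0.4,0,0,-0.13,0,0.6,0,0,-0.13,0,0.8,0,0,-0.13,0,1.0,0,0,-0.13,0,1.0,0,0,-0.13]

```text
t: 4.45
tcp_pos: [0.6264, 0.2362, 0.0501]
ee_rot: [-0.025, -3.14, 0.008]
ft_force: [0.1, -10.4, 5.4]
grip_width: 0.0519
```

Call:
move_arm:
  deltas: [0,0.2,0,0,-0.13,0,0.4,0,0,-0.13,0,0.4,0,0,-0.13]

```text
t: 4.7
tcp_pos: [0.6265, 0.2363, 0.0499]
ee_rot: [-0.028, -3.139, 0.015]
ft_force: [-1.6, -16.7, 7.0]
grip_width: 0.0522
```

```bash
python3 - <<'E'
from h import *
p,d,m,s=shoot("wrist","w2"); crop(p,100,420,90,330,2.4,"w2");print(s["tcp_pos"],s["t"],s["ft_force"])
E
```

```text
[0.6265 0.2363 0.0499] 4.7 [ -1.5702 -16.7316   7.0077]
```

View pics/w2.png

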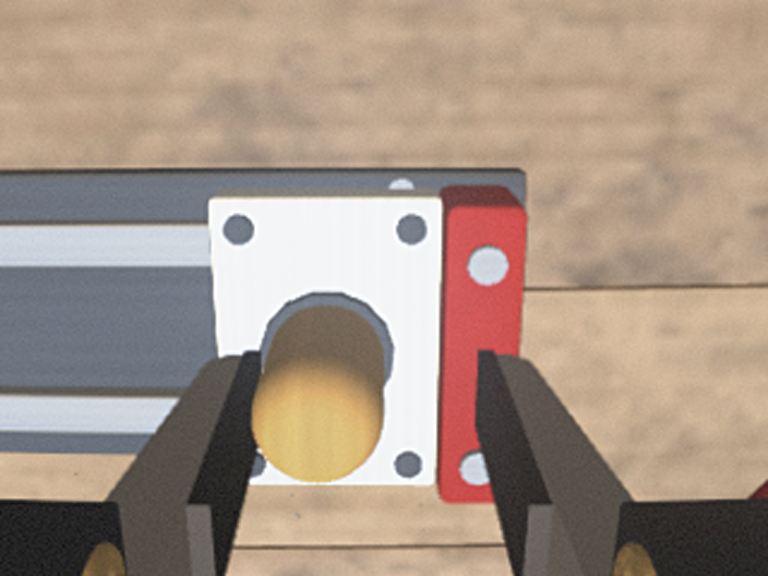

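The carriage plate is flush with the red stop (edge at about (442,330) in the crop), and the force rose from 3 N to 17 N with no further motion, so it's home. Next I'll back off, lift, and look at the dial face.

Call:
move_arm:
  deltas: [0,-1.5,0,0,-0.13,0,-1.5,0,0,-0.13,0,-1.5,-4,0,-0.5,0,-1.5,-8,0,-1,0,-1.5,-12,0,-1,0,-1.5,-14,0,-1,0,-1.5,-14,0,-1,0,-1.5,-14,0,-1]

```text
t: 5.42
tcp_pos: [0.6261, 0.2318, 0.1916]
ee_rot: [0.018, 3.14, 0.005]
ft_force: [-0.2, 0.4, -0.9]
grip_width: 0.0899
```

```bash
python3 go.py 0.388 0.124 0.17 3.3786
```

```text
t 5.4167 tcp [0.6261 0.2318 0.1916] toolx az 3.129829843053799 tool z [ 0.002   0.0035 -1.    ] F [-0.1841  0.4013 -0.8597] w 0.08988236215324326
delta cm [ 23.6852 -11.0669   2.0722] turn -14.25348006182441
```

Call:
move_arm:
  deltas: [23.7,-11,1.5,-14.2,-1,23.7,-11,1.5,-14.2,-1,23.7,-11,1.5,-14.2,-1,23.7,-11,1.5,-14.2,-1,23.7,-11,1.5,-14.2,-1,23.7,-11,1.5,-14.2,-1,23.7,-11,1.5,-14.2,-1,23.7,-11,1.5,-14.2,-1,23.7,-11,1.5,-14.2,-1,23.7,-11,1.5,-14.2,-1,23.7,-11,1.5,-14.2,-1]

```text
t: 6.33
tcp_pos: [0.3889, 0.1232, 0.1751]
ee_rot: [-0.368, 3.12, 0.0]
ft_force: [0.3, -0.0, -0.2]
grip_width: 0.0914
```

```bash
python3 - <<'E'
from h import *
p,d,m,s=shoot("wrist","w3"); crop(p,0,512,0,384,1.5,"w3");print(s["tcp_pos"],s["t"],s["ft_force"])
p,d,m,s=shoot("top","t3"); crop(p,130,300,140,270,4.6,"t3")
E
python3 go.py 0.388 0.124 0.17 3.3786
```

```text
[0.3889 0.1232 0.1751] 6.3333 [ 0.2517 -0.0306 -0.2197]
t 6.4333 tcp [0.3886 0.1228 0.175 ] toolx az -2.9074847307106264 tool z [-0.0001 -0.0002 -1.    ] F [ 0.3046 -0.7029 -0.2338] w 0.09182114417734794
delta cm [0.0299 0.1257 0.5022] turn -0.16612473134954872
```

View pics/w3.png

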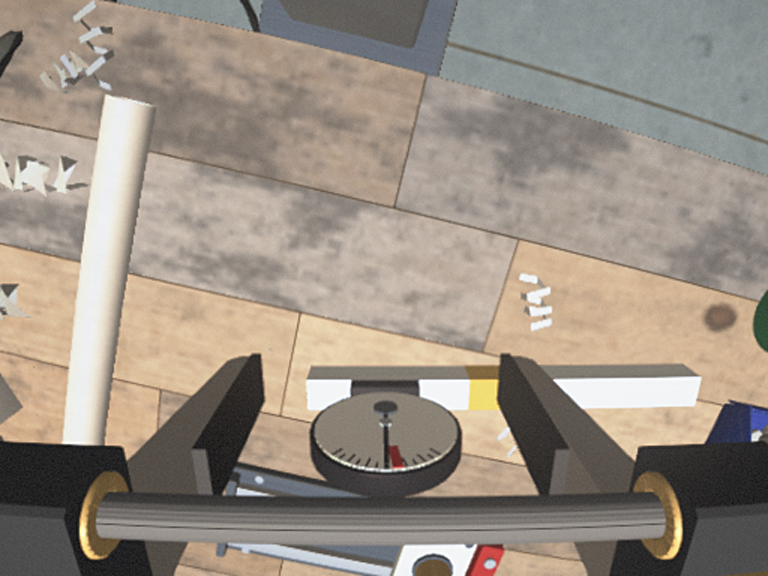

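The wrist view shows the dial face at about (386,435), with the pointer's upper tip at (388,468) and the red mark from (392,445) to (399,468).

```bash
python3 - <<'E'
from h import *
p,d,m,s=load("w3")
crop(p,200,315,255,335,6.9,"w3c")
th=0.237;ey=np.array([-np.sin(th),np.cos(th),0]);ex=np.array([np.cos(th),np.sin(th),0])
h=cv2.cvtColor(p,cv2.COLOR_RGB2HSV)
c0=np.array([.4542,.2349,0])-.092*ey+np.array([0,0,.081])-.008*ex
def onface(uv):
    c,dd=rays(uv,m,s);k=((c0-c)@ex)/(dd@ex);P=c+dd*k[:,None]-c0
    return np.c_[P@ey,P[:,2]]
red=(((h[...,0]<8)|(h[...,0]>172))&(h[...,1]>120)&(h[...,2]>60)).astype(np.uint8)
red[:, :200]=0;red[:255]=0;red[335:]=0;red[:,315:]=0
v,u=np.nonzero(red);F=onface(np.c_[u,v]);print(np.c_[u,v,F*1000])
# face ellipse via light pixels
g=cv2.cvtColor(p,cv2.COLOR_RGB2GRAY);blk=(g<45)
v,u=np.nonzero(blk[275:318,245:270]);u=u+245;v=v+275
F=onface(np.c_[u,v])*1000
print(np.c_[u,v,F])
E
```

```text
[[263.     297.       7.4434  20.0418]
 [264.     297.       8.3266  20.047 ]
 [260.     298.       4.7666  21.5488]
 [261.     298.       5.6454  21.5532]
 [262.     298.       6.5242  21.5578]
 [263.     298.       7.403   21.5627]
 [264.     298.       8.2818  21.5678]
 [259.     299.       3.8652  23.0508]
 [260.     299.       4.7397  23.0549]
 [261.     299.       5.6141  23.0593]
 [262.     299.       6.4886  23.0639]
 [263.     299.       7.363   23.0687]
 [264.     299.       8.2374  23.0738]
 [259.     300.       3.8429  24.5424]
 [260.     300.       4.713   24.5464]
 [261.     300.       5.5832  24.5507]
 [262.     300.       6.4533  24.5553]
 [263.     300.       7.3234  24.5601]
 [264.     300.       8.1936  24.5651]
 [265.     300.       9.0637  24.5704]
 [259.     301.       3.8208  26.0195]
 [260.     301.       4.6867  26.0236]
 [261.     301.       5.5525  26.0278]
 [262.     301.       6.4184  26.0323]
 [263.     301.       7.2842  26.0371]
 [264.     301.       8.1501  26.0421]
 [265.     301.       9.0159  26.0474]
 [259.     302.       3.7989  27.4825]
 [260.  
[... 3856 characters left out ...]
257.     310.       1.9729  38.6936]
 [258.     310.       2.8022  38.6968]
 [257.     311.       1.9606  40.038 ]
 [245.     315.      -7.8125  45.2768]
 [246.     315.      -7.0019  45.277 ]
 [247.     315.      -6.1913  45.2774]
 [248.     315.      -5.3808  45.2781]
 [249.     315.      -4.5703  45.279 ]
 [250.     315.      -3.7599  45.2802]
 [252.     315.      -2.139   45.2832]
 [253.     315.      -1.3286  45.2851]
 [261.     315.       5.1537  45.3091]
 [262.     315.       5.964   45.3132]
 [265.     315.       8.3947  45.3269]
 [266.     315.       9.2049  45.332 ]
 [267.     315.      10.0151  45.3373]
 [268.     315.      10.8253  45.3428]
 [269.     315.      11.6356  45.3487]]
```

View pics/w3c.png

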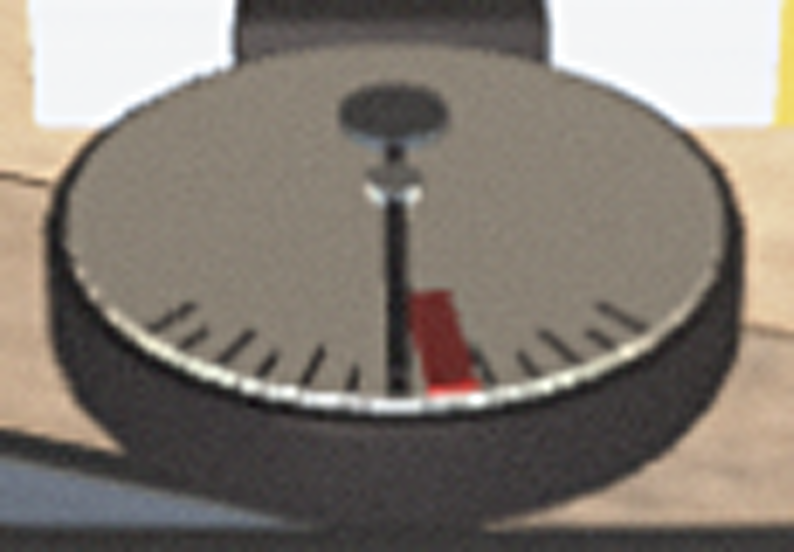

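View pics/t3.png

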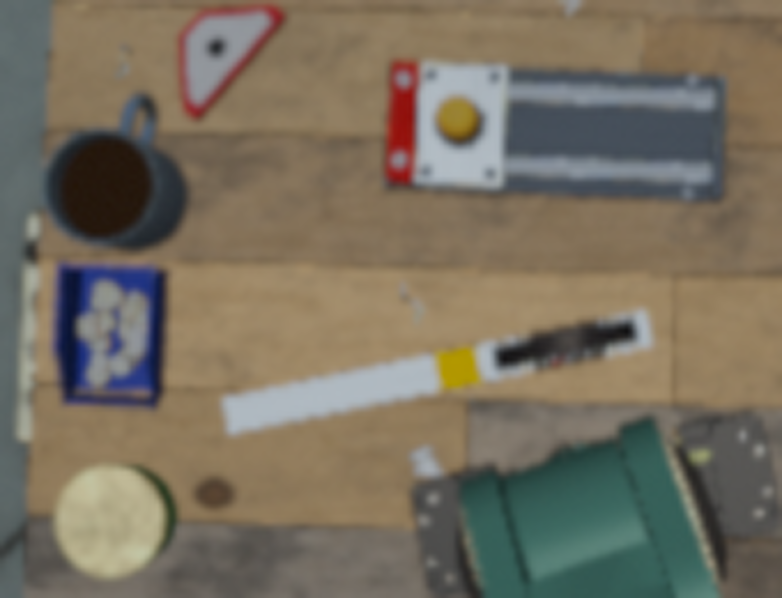

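```bash
python3 - <<'E'
from h import *
from scipy.optimize import least_squares
p,d,m,s=load("w3")
th=0.237;ey=np.array([-np.sin(th),np.cos(th),0]);ex=np.array([np.cos(th),np.sin(th),0])
c0=np.array([.4542,.2349,0])-.092*ey+np.array([0,0,.081])-.008*ex
cc,dd=rays([(257,286)],m,s);print("depth at centre",d[275:312:4,250],deproj([(250,v) for v in range(265,312,5)],d[265:312:5,250],m,s)-c0)
P=deproj([(250,v) for v in range(265,312,5)],d[265:312:5,250],m,s)-c0;print(P@ex*1000,P@ey*1000)
def onface(uv,off=0):
    c,dd=rays(uv,m,s);q=c0-off*ex;k=((q-c)@ex)/(dd@ex);P=c+dd*k[:,None]-q
    return np.c_[P@ey,P[:,2]]*1000
# face boundary: gray-brown face vs others
g=p.astype(float)
mask=(cv2.inRange(p,(85,75,65),(165,155,140))).astype(np.uint8)
mk=np.zeros_like(mask);mk[255:320,200:315]=mask[255:320,200:315]
mk=cv2.morphologyEx(mk,cv2.MORPH_OPEN,np.ones((2,2)))
n,l,st,_=cv2.connectedComponentsWithStats(mk);i=l[285,230];mk=(l==i).astype(np.uint8)
cn=max(cv2.findContours(mk,cv2.RETR_EXTERNAL,cv2.CHAIN_APPROX_NONE)[0],key=cv2.contourArea)
hu=cv2.convexHull(cn).reshape(-1,2);print(st[i])
F=onface(hu)
r=least_squares(lambda a:np.hypot(F[:,0]-a[0],F[:,1]-a[1])-a[2],[0,0,46],loss='soft_l1');print("circle",r.x,np.abs(r.fun).max())
# sub-pixel mark centre by redness, pointer by darkness, per row
R=g[...,0]-(g[...,1]+g[...,2])/2
gr=g.mean(2)
for v in range(284,313):
    w=np.clip(R[v,256:275]-25,0,None);u=np.arange(256,275)
    wp=np.clip(95-gr[v,253:262],0,None)*(R[v,253:262]<20);up=np.arange(253,262)
    a=(w@u/w.sum() if w.sum()>60 else np.nan);b=wp@up/(wp.sum()+1e-9)
    print(v,onface([(a,v)])[0] if a==a else None,onface([(b,v)])[0],round(w.sum()),round(wp.sum()))
E
```

```text
depth at centre [0.314  0.3093 0.3023 0.295  0.2881 0.2829 0.2764 0.2711 0.2662 0.2598] [[-0.0002 -0.0048 -0.0356]
 [-0.004  -0.0055 -0.0186]
 [-0.0011 -0.0048 -0.014 ]
 [-0.0001 -0.0045 -0.0065]
 [-0.     -0.0044  0.0021]
 [-0.0005 -0.0044  0.0112]
 [-0.0003 -0.0042  0.0188]
 [-0.0004 -0.0042  0.0266]
 [-0.0002 -0.0041  0.0334]
 [-0.0011 -0.0042  0.0415]]
[-1.3784 -5.1428 -2.1901 -1.1361 -1.0245 -1.5118 -1.2935 -1.4118 -1.1858
 -2.0558] [-4.6508 -4.4361 -4.404  -4.327  -4.2315 -4.1269 -4.044  -3.9576 -3.883
 -3.7882]
[ 210  260   96   53 3558]
circle [ 3.0571 -2.5449 45.0435] 7.115925097577303
284 None [ 1.9095 -1.2209] 0 67
285 None [2.1094 0.5166] 0 135
286 None [2.1356 2.2352] 0 129
287 None [2.2324 3.9362] 0 141
288 None [2.1794 5.6189] 0 143
289 None [2.1679 7.2844] 0 132
290 None [2.1309 8.9328] 0 138
291 None [ 2.1676 10.5646] 0 144
292 None [ 2.111  12.1795] 0 147
293 None [ 2.081  13.7782] 0 142
294 None [ 2.0926 15.3611] 0 146
295 None [ 2.091  16.9281] 0 143
296 None [ 2.207  18.4801] 0 145
297 [ 6.8987 20.0388] [ 2.1799 20.0162] 120 164
298 [ 6.4256 21.5573] [ 2.1663 21.5373] 205 153
299 [ 6.4661 23.0637] [ 2.1489 23.0435] 214 178
300 [ 6.7402 24.5569] [ 2.1499 24.5351] 229 159
301 [ 6.6696 26.0337] [ 2.1567 26.0124] 243 153
302 [ 6.8582 27.4978] [ 2.1198 27.4754] 247 149
303 [ 7.0261 28.9478] [ 2.0823 28.9244] 254 157
304 [ 7.2716 30.3845] [ 2.1677 30.3601] 262 170
305 [ 7.5829 31.8081] [ 2.1691 31.7819] 276 177
306 [ 7.8085 33.2178] [ 2.2173 33.1905] 262 180
307 [ 7.9574 34.6139] [ 2.2004 34.5857] 263 186
308 [ 7.9759 35.9963] [ 2.1648 35.9679] 262 130
309 [ 8.2644 37.3675] [ 2.006  37.3368] 261 107
310 [ 9.151  38.7299] [ 2.1327 38.6942] 504 164
311 [ 8.4609 40.0701] [ 2.1281 40.0387] 630 140
312 [ 7.1864 41.3948] [-216.1888   49.9842] 94 0
```

```bash
python3 - <<'E'
from h import *
p,d,m,s=load("w3")
th=0.237;ey=np.array([-np.sin(th),np.cos(th),0]);ex=np.array([np.cos(th),np.sin(th),0])
c0=np.array([.4542,.2349,0])-.092*ey+np.array([0,0,.081])-.008*ex
def st(us,vs,n):
    uv=[(u,v) for v in vs for u in us];P=(deproj(uv,[d[v,u] for u,v in uv],m,s)-c0)@ex*1000
    print(n,np.median(P),P.std()/len(P)**.5)
st(range(262,265),range(300,309),"mark");st(range(243,252),range(285,306),"face");st(range(270,280),range(285,306),"face");st([257],range(288,306),"ptr")
# extents: grey profile down column of face centre for the rim; red profile of mark end
print(p[300:318,264].tolist());print(p[303:318,250].tolist());print(p[256:270,257].tolist())
E
```

```text
mark -2.402245170163457 0.08822527208263731
face -1.2264239099346657 0.028028261871611015
face -1.2255396973521209 1.1021784544943618
ptr -4.0200726080696665 0.13028337574557722
[[110, 49, 49], [105, 41, 41], [105, 46, 42], [104, 47, 42], [103, 43, 41], [105, 43, 40], [102, 43, 41], [104, 41, 40], [105, 44, 45], [100, 44, 40], [116, 40, 36], [204, 88, 85], [237, 201, 194], [205, 207, 202], [113, 115, 114], [47, 45, 48], [56, 54, 51], [78, 75, 73]]
[[137, 128, 117], [134, 126, 113], [139, 130, 118], [144, 134, 122], [137, 127, 116], [123, 113, 105], [103, 97, 89], [78, 73, 66], [87, 82, 80], [193, 191, 187], [180, 180, 177], [90, 90, 91], [35, 38, 37], [67, 64, 61], [84, 81, 80]]
[[54, 53, 48], [62, 57, 57], [82, 76, 77], [90, 84, 82], [90, 87, 84], [118, 111, 103], [132, 124, 113], [142, 132, 123], [138, 130, 120], [146, 135, 122], [130, 121, 112], [96, 90, 86], [64, 62, 58], [62, 59, 60]]
```

```bash
python3 - <<'E'
from h import *
p,d,m,s=load("w3")
th=0.237;ey=np.array([-np.sin(th),np.cos(th),0]);ex=np.array([np.cos(th),np.sin(th),0])
c0=np.array([.4542,.2349,0])-.092*ey+np.array([0,0,.081])-.008*ex
def onface(uv,off=0):
    c,dd=rays(uv,m,s);q=c0-off*ex;k=((q-c)@ex)/(dd@ex);P=c+dd*k[:,None]-q
    return np.c_[P@ey,P[:,2]]*1000
E=onface([(250,311.4),(257,260.5),(209.2,287.6),(305.7,287.6)],.0012);print(E)
zc=E[:2,1].mean();R=p[...,0]-(p[...,1].astype(float)+p[...,2])/2;g=p.mean(2)
A=[];B=[]
for v in range(299,310):
    w=np.clip(R[v,256:275]-25,0,None);a=w@np.arange(256,275)/w.sum()
    A.append(onface([(a,v)],.0024)[0])
for v in range(287,307):
    wp=np.clip(95-g[v,253:262],0,None)*(R[v,253:262]<20);B.append(onface([(wp@np.arange(253,262)/wp.sum(),v)],.004)[0])
A=np.array(A);B=np.array(B);pb=np.polyfit(B[:,1],B[:,0],1);print("ptr line",pb,B[:,0].mean(),"zc",zc)
print("mark slope",np.polyfit(A[:,1],A[:,0],1)[0]);
for xc in (B[:,0].mean(),E[2:,0].mean()):
  print(xc,"angle rows",np.arctan((A[:,0]-xc)/(A[:,1]-zc)))
E
```

```text
[[ -3.7862  42.1759]
 [  2.7521 -45.8517]
 [-41.7932   6.9103]
 [ 47.1032   7.2989]]
ptr line [-0.0002  2.0975] 2.092979455555314 zc -1.8379010277135137
mark slope 0.1286573996749899
2.092979455555314 angle rows [0.1495 0.1511 0.142  0.1414 0.1403 0.1414 0.1443 0.1448 0.1435 0.1392
 0.1414]
2.655015189033005 angle rows [0.1301 0.1326 0.1243 0.1245 0.1241 0.1259 0.1294 0.1304 0.1296 0.1258
 0.1284]
```

```bash
python3 go.py 0.4359 0.3091 0.17 1.808; python3 -c "
from cell import *;print(get_state()['qpos'])"
```

```text
t 6.4333 tcp [0.3886 0.1228 0.175 ] toolx az -2.9074847307106264 tool z [-0.0001 -0.0002 -1.    ] F [ 0.3046 -0.7029 -0.2338] w 0.09182114417734794
delta cm [-8.9233 17.0196  0.4983] turn 89.82262657189759
[-0.52361278  0.10458343  0.14394612  2.20838574 -0.02008016  0.82992374
  1.43801744]
```

Call:
move_arm:
  deltas: [-0.7,1.4,0,7,-1,-1.4,2.8,0,14,-1,-2.1,4.2,0,21,-1,-2.8,5.6,0,28,-1,-3.5,7,0,35,-1,-4.2,8.4,0,42,-1,-4.9,9.8,0,49,-1,-5.6,11.2,0,56,-1,-6.3,12.6,0,63,-1,-7,14,0,70,-1,-7.7,15.4,0,77,-1,-8.4,16.4,0,84,-1]

```text
t: 7.43
tcp_pos: [0.4317, 0.3032, 0.1748]
ee_rot: [-1.821, -2.559, 0.0]
ft_force: [0.7, -0.2, -0.5]
grip_width: 0.0922
```

```bash
python3 go.py 0.4359 0.3091 0.12 1.808
```

```text
t 7.4333 tcp [0.4317 0.3032 0.1748] toolx az 1.9045712712063019 tool z [-0.0002 -0.0001 -1.    ] F [ 0.6781 -0.161  -0.5252] w 0.09221742024753456
delta cm [0.4226 0.5968 5.4809] turn 5.533126262334345
```

Call:
move_arm:
  deltas: [0.4,0.6,2.5,5.5,-1,0.4,0.6,5.5,5.5,-1,0.4,0.6,5.5,5.5,-1,0.4,0.6,5.5,5.5,-1]

```text
t: 7.77
tcp_pos: [0.435, 0.3065, 0.1189]
ee_rot: [-1.935, -2.474, 0.007]
ft_force: [0.2, -0.4, 0.3]
grip_width: 0.092
```

```bash
python3 - <<'E'
from h import *
p,d,m,s=shoot("wrist","w4"); crop(p,0,512,0,384,1.5,"w4");print(s["tcp_pos"],s["t"],s["ft_force"])
E
python3 go.py 0.4359 0.3091 0.005 1.808
```

```text
[0.435  0.3065 0.1189] 7.7667 [ 0.1941 -0.4492  0.32  ]
t 7.8167 tcp [0.436  0.307  0.1203] toolx az 1.8134981733754374 tool z [-0.0006 -0.0009 -1.    ] F [-0.1173 -0.5306  1.5684] w 0.09218640276656431
delta cm [ 0.2105  0.0513 11.534 ] turn 0.3150221294437576
```

View pics/w4.png

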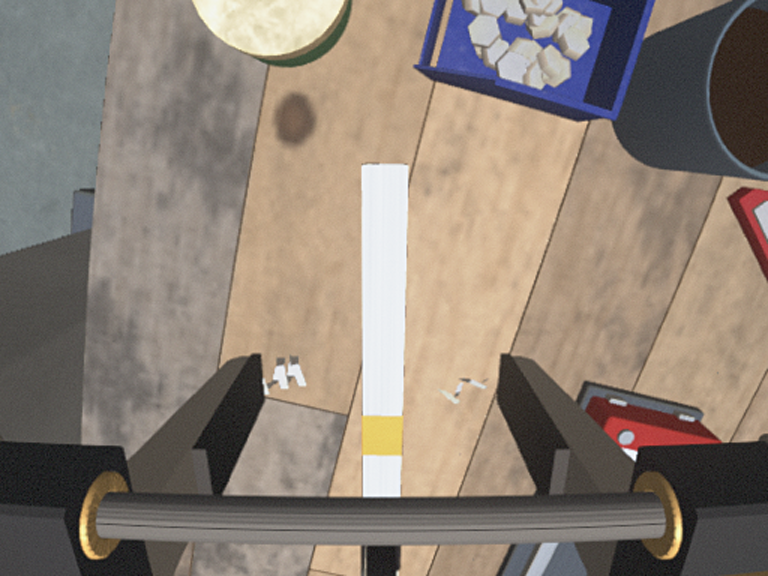

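The wrist view shows the tube running straight up between the open fingers: far end at (385,164), band at (382,435). Alignment is good.

```bash
python3 - <<'E'
from h import *
p,d,m,s=load("w4")
P=plane(np.array([(385,164.5),(382.5,415.5),(382.5,455)])/1.5-.2,m,.025,s);print(P)
R=Ro.from_rotvec(s["ee_rot"]).as_matrix()
print("tool coords cm",(P-s["tcp_pos"])@R*100)
E
```

```text
[[0.4188 0.3827 0.025 ]
 [0.4538 0.2365 0.025 ]
 [0.4608 0.2082 0.025 ]]
tool coords cm [[  7.8142   0.2921   9.371 ]
 [ -7.2256   0.1726   9.4059]
 [-10.1355   0.1756   9.4126]]
```

Call:
move_arm:
  deltas: [0.2,0,4,0.3,-1,0.2,0,8,0.3,-1,0.2,0,10.5,0.3,-1,0.2,0,11.4,0.3,-1,0.2,0,11.4,0.3,-1,0.2,0,11.4,0.3,-1]

```text
t: 8.32
tcp_pos: [0.4366, 0.3096, 0.0078]
ee_rot: [1.943, 2.468, 0.004]
ft_force: [0.5, 0.0, 0.4]
grip_width: 0.0918
```

```bash
python3 go.py 0.4359 0.3091 0.004 1.808
```

```text
t 8.3167 tcp [0.4366 0.3096 0.0078] toolx az 1.8077016764859428 tool z [ 0.0018  0.0015 -1.    ] F [0.5201 0.0332 0.3736] w 0.09181759437285841
delta cm [-0.0364 -0.0766  0.38  ] turn -0.017092678284990993
```

Call:
move_arm:
  deltas: [0,0.1,0.3,0,-1,0,0.1,0.3,0,-1,0,0.1,0.3,0,0,0,0.1,0.3,0,1,0,0.1,0.3,0,1,0,0.1,0.3,0,1,0,0.1,0.3,0,1,0,0.1,0.3,0,1,0,0.1,0.3,0,1]

```text
t: 9.07
tcp_pos: [0.4362, 0.3092, 0.0033]
ee_rot: [-1.943, -2.469, 0.0]
ft_force: [-0.7, -0.8, -0.5]
grip_width: 0.0472
```

```bash
python3 go.py 0.4366 0.3096 0.1 1.808
```

```text
t 9.0667 tcp [0.4362 0.3092 0.0033] toolx az 1.8080722148044135 tool z [-0. -0. -1.] F [-0.6925 -0.7561 -0.5263] w 0.04716028696252672
delta cm [ 0.0261  0.0458 -9.6742] turn 0.004137603511265524
```

Call:
move_arm:
  deltas: [0,0,0,0,1,0,0,0,0,1,0,0,0,0,1,0,0,0,0,1,0,0,0,0,1,0,0,0,0,1]

```text
t: 9.57
tcp_pos: [0.4361, 0.3092, 0.0032]
ee_rot: [-1.943, -2.468, 0.0]
ft_force: [-0.7, -0.5, -0.6]
grip_width: 0.0248
```

Call:
move_arm:
  deltas: [0,0,-0.5,0,1,0,0,-1.5,0,1,0,0,-3,0,1,0,0,-5,0,1,0,0,-8,0,1,0,0,-11,0,1,0,0,-14,0,1,0,0,-16,0,1,0,0,-17,0,1,0,0,-17,0,1,0,0,-17,0,1,0,0,-17,0,1]

```text
t: 10.57
tcp_pos: [0.4352, 0.3086, 0.1718]
ee_rot: [-1.942, -2.468, 0.004]
ft_force: [-0.7, -0.5, -2.7]
grip_width: 0.0249
```

```bash
python3 - <<'E'
from h import *
p,d,m,s=shoot("wrist","w5"); crop(p,0,512,0,384,1.5,"w5");print(s["tcp_pos"],s["t"],s["ft_force"])
p,d,m,s=shoot("scene","s5"); crop(p,120,300,120,250,4.4,"s5")
E
```

```text
[0.4352 0.3086 0.1718] 10.5667 [-0.7134 -0.4876 -2.6672]
```

View pics/w5.png

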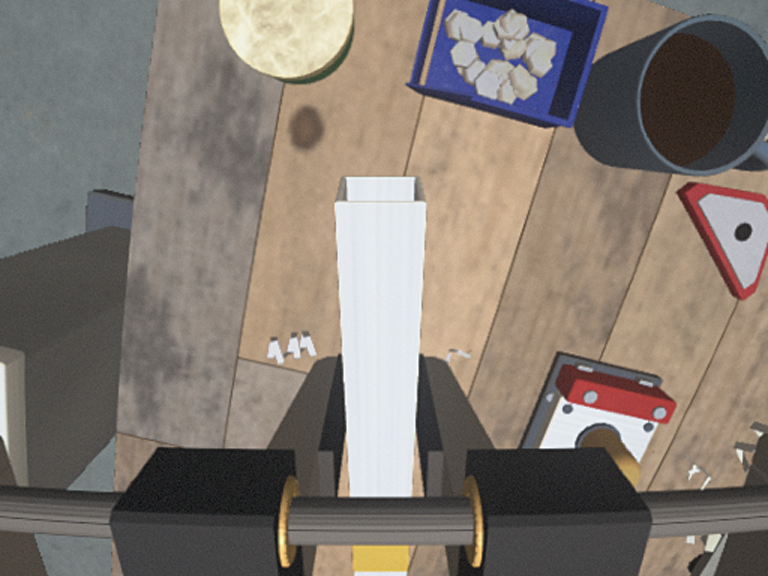

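View pics/s5.png

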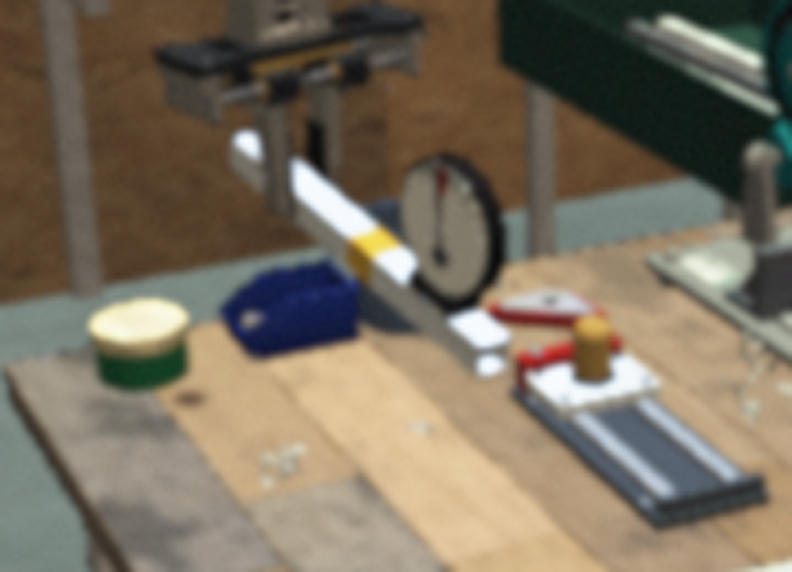

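The tube has tilted in the grip with its dial end down. The scene crop shows the pointer tip near the mark at about (440,180). I'll measure the tilt from the wrist depth.

```bash
cat > tilt.py <<'E'
from h import *
def tilt(name,pr=True):
    p,d,m,s=load(name)
    R=Ro.from_rotvec(s["ee_rot"]).as_matrix()
    uv=[(u,v) for v in range(140,325,3) for u in range(242,264,3)]
    P=deproj(uv,[d[v,u] for u,v in uv],m,s);T=(P-s["tcp_pos"])@R*1000
    ok=np.array([d[v,u]>0 for u,v in uv]);T=T[ok]
    for _ in range(4):
        c=np.polyfit(T[:,0],T[:,2],1);r=T[:,2]-np.polyval(c,T[:,0]);T=T[np.abs(r)<max(1.5,2*np.median(abs(r)))]
    # tool x=tube+y ; tool z down. +y raised -> z decreasing with x
    # rotate by tool-z tilt vs world
    W=T@R.T;w=W[:,2];az=R[:2,0]/np.linalg.norm(R[:2,0]);l=W[:,:2]@az
    cw=np.polyfit(l,w,1)
    print(name,"t",s["t"],"tcp",s["tcp_pos"],"F",s["ft_force"],"tilt",np.arctan(cw[0]),"n",len(T),"rms",r.std(),"top z at tcp",cw[1]/1000+s["tcp_pos"][2],"lrange",l.min(),l.max())
    return np.arctan(cw[0])
if __name__=="__main__":
    import sys;tilt(sys.argv[1])
E
python3 tilt.py w5; python3 tilt.py w4
python3 - <<'E'
from h import *
p,d,m,s=load("s5")
crop(p,205,240,150,195,12,"s5d")
E
```

```text
w5 t 10.5667 tcp [0.4352 0.3086 0.1718] F [-0.7134 -0.4876 -2.6672] tilt 0.23653434756112418 n 492 rms 0.4928381365012441 top z at tcp 0.19325607636727044 lrange -41.573894433243034 69.64795988377888
w4 t 7.7667 tcp [0.435  0.3065 0.1189] F [ 0.1941 -0.4492  0.32  ] tilt -0.001605217580956735 n 487 rms 0.617230211583222 top z at tcp 0.024959436427319695 lrange -125.55652679913351 53.821041644256425
```

View pics/s5d.png

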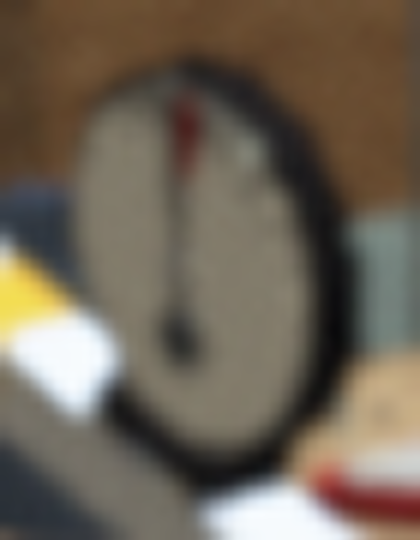

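```bash
python3 - <<'E'
from h import *
p,d,m,s=load("t3")
print(plane([(130+459/4.6-.4,140+119/4.6-.4)],m,.072))
h=cv2.cvtColor(p,cv2.COLOR_RGB2HSV)
P,d,m,s=load("w5")
h=cv2.cvtColor(P,cv2.COLOR_RGB2HSV);
# washer/post in wrist view
p,d,m,s=load("w2");print(s["tcp_pos"],plane([(100+319/2.4,90+418/2.4)],m,.07,s), plane([(100+328/2.4,90+350/2.4)],m,.034,s))
E
python3 go.py 0.5819 0.290 0.172 2.171;  python3 -c "
from cell import *;print(get_state()['qpos'])"
```

```text
[[0.6246 0.2211 0.072 ]]
[0.6265 0.2363 0.0499] [[0.624  0.2265 0.07  ]] [[0.6235 0.2263 0.034 ]]
t 10.6667 tcp [0.4353 0.3086 0.1716] toolx az 1.80807179602911 tool z [-0.0023 -0.0022 -1.    ] F [ 0.9297  0.592  -2.5837] w 0.024696640926657087
delta cm [-5.2488 13.8094 -0.0666] turn -20.794254353795086
[-0.90030124  0.32606137  0.26703999  1.94102261 -0.10840855  0.8913275
 -0.34089824]
```

Call:
move_arm:
  deltas: [-0.6,1.5,0,-3,1,-1.6,4,0,-7,1,-2.6,7,0,-12,1,-3.6,10,0,-17,1,-4.6,12.5,0,-19.5,1,-5.1,13.5,0,-20.8,1,-5.2,13.7,0,-20.8,1,-5.2,13.7,0,-20.8,1,-5.2,13.7,0,-20.8,1,-5.2,13.7,0,-20.8,1]

```text
t: 11.5
tcp_pos: [0.5799, 0.2917, 0.1727]
ee_rot: [-1.463, -2.778, 0.002]
ft_force: [-0.8, 0.1, -3.3]
grip_width: 0.025
```

```bash
python3 - <<'E'
from h import *
p,d,m,s=shoot("wrist","w6"); crop(p,0,512,0,384,1.5,"w6")
E
python3 tilt.py w6
python3 go.py 0.580 0.2902 0.110 2.171
```

```text
w6 t 11.5 tcp [0.5799 0.2917 0.1727] F [-0.8414  0.1268 -3.3069] tilt 0.30461346172220655 n 493 rms 0.47554428852172964 top z at tcp 0.1941248368260628 lrange -44.53725561549566 69.9291313209156
t 11.55 tcp [0.5801 0.2918 0.173 ] toolx az 2.1724508407646437 tool z [-0.0012  0.0001 -1.    ] F [-0.4609  0.5359 -2.2874] w 0.02513023929697173
delta cm [-0.125  -0.094   6.3044] turn 0.0831270525596262
```

View pics/w6.png

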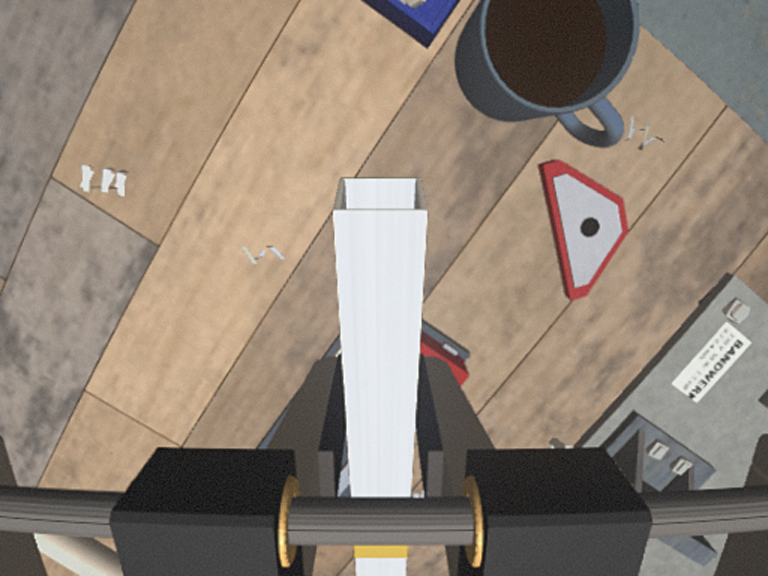

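```bash
python3 go.py 0.5816 0.2882 0.115 2.171
```

```text
t 11.55 tcp [0.5801 0.2918 0.173 ] toolx az 2.1724508407646437 tool z [-0.0012  0.0001 -1.    ] F [-0.4609  0.5359 -2.2874] w 0.02513023929697173
delta cm [-0.3801 -0.0758  5.8042] turn 0.0831270525596262
```

Call:
move_arm:
  deltas: [-0.4,-0.1,2,0,1,-0.4,-0.1,4,0,1,-0.4,-0.1,5.2,0,1,-0.4,-0.1,5.8,0,1,-0.4,-0.1,5.8,0,1,-0.4,-0.1,5.8,0,1]

```text
t: 12.05
tcp_pos: [0.5832, 0.2875, 0.1158]
ee_rot: [1.465, 2.779, 0.001]
ft_force: [-0.1, 0.9, -3.1]
grip_width: 0.0248
```

```bash
python3 - <<'E'
from h import *
shoot("wrist","w7")
p,d,m,s=shoot("scene","s7"); crop(p,170,330,120,250,4.6,"s7")
E
python3 tilt.py w7
python3 go.py 0.5816 0.2882 0.115 2.171
```

```text
w7 t 12.05 tcp [0.5832 0.2875 0.1158] F [-0.0523  0.858  -3.0694] tilt 0.3614535814096048 n 438 rms 0.4415217060442873 top z at tcp 0.13717226998262236 lrange -48.31911705396164 68.08331251878549
t 12.15 tcp [0.5835 0.2877 0.1162] toolx az 2.1713298840696047 tool z [ 0.0013  0.0012 -1.    ] F [ 0.0559 -0.5034 -3.2312] w 0.02472214600026611
delta cm [ 0.1436 -0.1274  0.1244] turn 0.0189009649169595
```

View pics/s7.png

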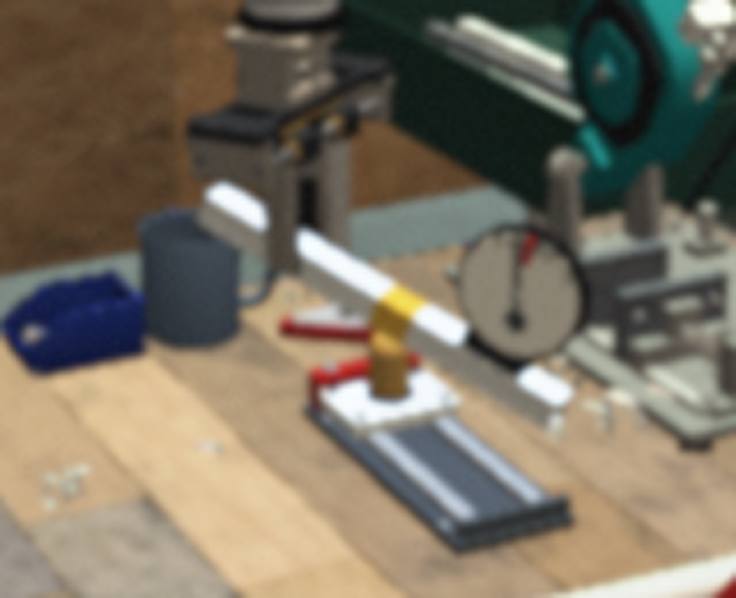

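Call:
move_arm:
  deltas: [0.1,-0.1,0.3,0,1,0.2,-0.1,0.6,0,1,0.35,-0.1,0.9,0,1,0.5,-0.1,1.2,0,1,0.65,-0.1,1.4,0,1,0.75,-0.1,1.5,0,1,0.75,-0.1,1.5,0,1,0.75,-0.1,1.5,0,1]

```text
t: 12.82
tcp_pos: [0.5792, 0.2928, 0.1012]
ee_rot: [1.464, 2.777, 0.003]
ft_force: [3.6, 0.1, 4.8]
grip_width: 0.0248
```

```bash
python3 - <<'E'
from h import *
shoot("wrist","w8")
E
python3 tilt.py w8
python3 go.py 0.5775 0.2941 0.0957 2.171
```

```text
w8 t 12.8167 tcp [0.5792 0.2928 0.1012] F [3.572  0.0909 4.8387] tilt 0.2090729197635067 n 492 rms 0.5231073458978293 top z at tcp 0.12271425131738678 lrange -39.95318731389458 69.15846198737611
t 12.8667 tcp [0.5792 0.2928 0.1011] toolx az 2.1711429171516463 tool z [ 0.0026  0.0007 -1.    ] F [ 2.3903 -0.9741  4.8659] w 0.024547234573231116
delta cm [ 0.2066 -0.066   0.5366] turn 0.008188549609375232
```

Call:
move_arm:
  deltas: [0.05,0,0.15,0,1,0.1,0,0.3,0,1,0.15,0,0.4,0,1,0.15,0,0.5,0,1,0.15,0,0.5,0,1,0.15,0,0.5,0,1,0.15,0,0.5,0,1,0.15,0,0.5,0,1,0.15,0,0.5,0,1,0.15,0,0.5,0,1]

```text
t: 13.7
tcp_pos: [0.5771, 0.2941, 0.0953]
ee_rot: [-1.465, -2.779, -0.0]
ft_force: [3.6, 1.0, 2.8]
grip_width: 0.0246
```

```bash
python3 - <<'E'
from h import *
shoot("wrist","w9")
p,d,m,s=shoot("scene","s9"); crop(p,170,330,120,250,4.6,"s9")
crop(p,262,305,158,205,12,"s9d")
E
python3 tilt.py w9
python3 go.py 0.5775 0.2941 0.0957 2.171
```

```text
w9 t 13.7 tcp [0.5771 0.2941 0.0953] F [3.6322 1.0019 2.8388] tilt 0.14180277104896755 n 489 rms 0.5331575336475289 top z at tcp 0.1169118164269492 lrange -37.412208266708355 68.64694641634098
t 13.8 tcp [0.5771 0.2941 0.0953] toolx az 2.1712101980271434 tool z [-0.      0.0002 -1.    ] F [2.5382 1.3046 2.8291] w 0.02502734763868798
delta cm [-0.0232  0.0378 -0.041 ] turn 0.012043459817305485
```

View pics/s9.png

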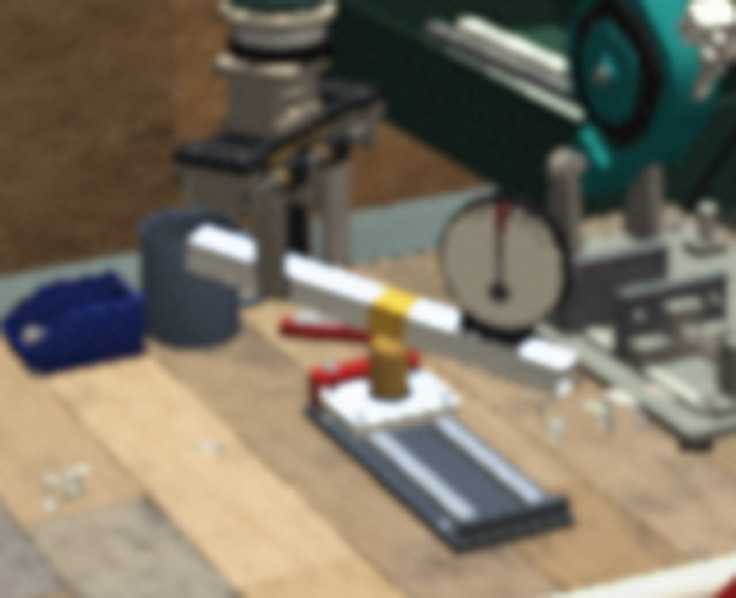

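View pics/s9d.png

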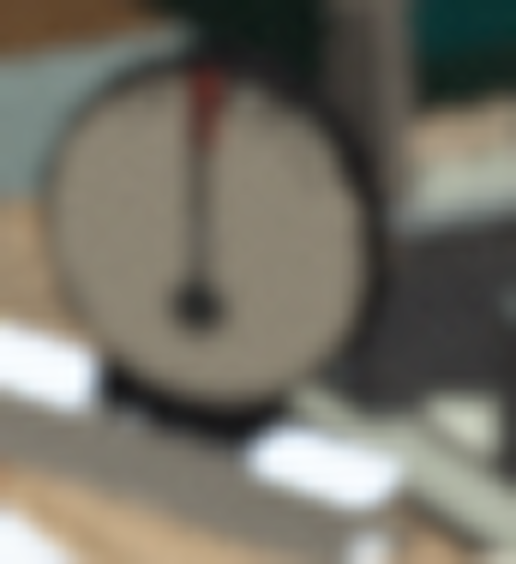

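```bash
python3 - <<'E'
from h import *
p,d,m,s=load("s9")
th=.1425;az=2.1712
Y=np.array([np.cos(az),np.sin(az),0]);X=np.array([np.sin(az),-np.cos(az),0]);Z=np.array([0,0,1.])
ty=np.cos(th)*Y+np.sin(th)*Z;tz=-np.sin(th)*Y+np.cos(th)*Z
piv=s["tcp_pos"]+.019*Z
C=piv+ (-.092-.075)*ty+(.081-.0222)*tz
def pt(a,r,off): # angle a from tube tz toward +ty
    return C+(-.008-off)*X+r*(np.cos(a)*tz+np.sin(a)*ty)
rs=np.arange(.02,.043,.002)
A=proj([pt(th,r,.0028) for r in np.arange(-.01,.043,.004)],m)
print("pointer pred",A.tolist())
for mk in (.11,.1425,.175):print("mark",mk,proj([pt(mk,r,.0012) for r in (.024,.030,.036,.042)],m).tolist())
g=p.astype(float);R=g[...,0]-(g[...,1]+g[...,2])/2;gr=g.mean(2)
x0=262;y0=158
for v in range(162,186):
    u=np.arange(272,288);w=np.clip(R[v,272:288]-22,0,None);k=np.clip(115-gr[v,272:288],0,None)
    print(v,"red",round(w@u/(w.sum()+1e-9),2),round(w.sum()),"dark",round(k@u/(k.sum()+1e-9),2),round(k.sum()),gr[v,274:285].astype(int),R[v,274:285].astype(int))
E
```

```text
pointer pred [[277.9791930676542, 181.00973232718533], [277.9999131318518, 179.81706051831378], [278.0206694720588, 178.6218003417676], [278.0414621566414, 177.4239445736599], [278.06229125395066, 176.22348596933182], [278.0831568323205, 175.02041726332743], [278.10405896006483, 173.81473116936917], [278.12499770547544, 172.60642038033384], [278.14597313681963, 171.39547756822935], [278.1669853223375, 170.1818953841721], [278.1880343302399, 168.96566645836495], [278.2091202287053, 167.74678340007586], [278.2302430858779, 166.5252387976173], [278.2514029698646, 165.30102521832637]]
mark 0.11 [[278.60780602799747, 170.67009186642], [278.6973503417747, 168.85900128547533], [278.78717806981075, 167.04177649870098], [278.8772903388167, 165.2183905666766]]
mark 0.1425 [[278.37918718029727, 170.62471267473015], [278.4110823406715, 168.8026986573819], [278.44306136486705, 166.9747228662554], [278.4751244853607, 165.14076033689378]]
mark 0.175 [[278.15053862774926, 170.58703764855852], [278.12481009018336, 168.75606354822193], [278.0989792866302, 166.9193151062901], [278.07304569136164, 165.0
[... 1944 characters left out ...]
28] [15 15 15 11  9 12 15 16 16 16 15]
180 red 0.0 0 dark 278.02 53 [129 128 121 102  88 101 119 129 129 129 128] [15 15 14 11 10 11 14 15 16 16 16]
181 red 0.0 0 dark 277.9 106 [129 122 109  85  72  89 113 125 127 129 129] [16 16 11  8  5  9 13 14 15 15 15]
182 red 0.0 0 dark 277.9 202 [127 115  91  63  51  70  98 119 126 130 128] [16 14 10  4  1  4 10 13 16 16 17]
183 red 0.0 0 dark 277.99 259 [127 113  84  54  42  54  84 113 127 128 130] [15 12  8  3  0  3  8 13 16 15 16]
184 red 0.0 0 dark 278.08 213 [127 117  93  66  52  62  88 113 127 129 128] [16 14 10  7  2  5 10 14 15 16 15]
185 red 0.0 0 dark 278.17 92 [129 125 111  93  83  88 106 120 127 129 128] [16 15 13 11  8 10 13 14 15 15 16]
```

The scene crop shows the band on the stud and the pointer on the mark at about (203,110) in the dial close-up. I'll hold for about 0.7 s and check that it stays still.

Call:
move_arm:
  deltas: [0,0,0,0,1,0,0,0,0,1,0,0,0,0,1,0,0,0,0,1,0,0,0,0,1,0,0,0,0,1,0,0,0,0,1,0,0,0,0,1]

```text
t: 14.47
tcp_pos: [0.5771, 0.294, 0.0953]
ee_rot: [-1.465, -2.779, -0.0]
ft_force: [2.0, 1.4, 2.2]
grip_width: 0.0248
```

```bash
python3 - <<'E'
from h import *
shoot("wrist","w10")
p,d,m,s=shoot("top","t10"); crop(p,130,300,140,270,4.6,"t10")
from cell import get_state
print(get_state()["dq"])
E
python3 tilt.py w10
```

```text
[-0.0005  0.0019 -0.0005 -0.0002 -0.001   0.0019  0.0017]
w10 t 14.4667 tcp [0.5771 0.294  0.0953] F [2.0379 1.3826 2.1515] tilt 0.14074857333553506 n 491 rms 0.5409720081275311 top z at tcp 0.1168941920470333 lrange -37.604444115042185 68.61910509308653
```

View pics/t10.png

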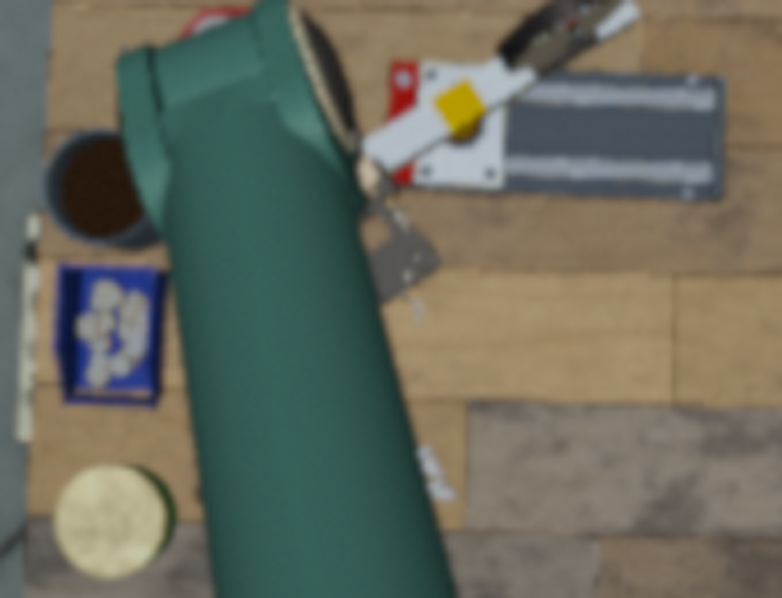

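```bash
python3 - <<'E'
from h import *
p,d,m,s=load("t10");h=cv2.cvtColor(p,cv2.COLOR_RGB2HSV)
w=((h[...,0]>20)&(h[...,0]<32)&(h[...,1]>190)&(h[...,2]>130));w[:155]=0;w[175:]=0;w[:,:222]=0;w[:,240:]=0
v,u=np.nonzero(w);print(len(u),u.mean(),v.mean())
print("band top",plane([(130+460/4.6-.4,140+108/4.6-.4)],m,.1045), "expected",np.array([.6245,.2255])+ -.0045*np.array([-.565,.825]),"stud top cam (.6246,.2211)")
# wrist view of stud lateral in tool frame, from push
E
```

```text
58 229.74137931034483 162.89655172413794
band top [[0.6274 0.2178 0.1045]] expected [0.627  0.2218] stud top cam (.6246,.2211)
```

The checks agree: the carriage is flush, the band is within about 2 mm of where it should sit on the stud, the tilt is steady at 0.141, and the contact is light. Handing in.

```bash
python3 -c "
from cell import *;print(job_done())"
```

```text
the job is handed in; nothing more can be done
None
```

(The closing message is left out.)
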